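# Lay the hand tools in the tool rest, all tips one way

## Task

Put the hand tools in order on the tool rest: lay the vacuum pen and the black tweezers, now on the bench to the left and right of the rest, each in a free pair of opposite notches, and turn the steel tweezers, which lie in the rest the wrong way round. In the end all four tools (with the marker already there) lie flat at the bottom of the notches, one tool to a pair, each reaching out past both rails with its working tip on the blue rail's side. Leave the other things on the bench where they are.

Things in the scene. Friction and masses are not known exactly. Their poses are not given: they have to be found in the camera images.
- tool_rest: fixed tool rest, base 104 x 222 x 6 mm, two comb rails along y: blue at x = +38 mm, grey at x = -38 mm, each 10 mm thick, 34 mm high, 66 mm free between. 4 notches a rail at y = -78, -26, 26, 78 mm, floor 22 mm above the underside, 18 mm wide there, 26 mm at the top. Tools lie along x, in a notch of each rail. Origin: centre of underside, z up
- steel_tweezers: bright steel pointed tweezers; at the start they lie in the rest, the wrong way round, points over the grey rail; 123 mm long, 12 mm wide, 9 mm high as it lies, on bench or in the rest alike. Origin at the middle of its length and width, on its underside; z up, -y along its length towards the working tip.
- steel_tweezers_tip (a point): working-tip end of it, 61.5 mm along its -y, 4.5 mm above its underside
- steel_tweezers_tail (a point): its other end, 61.5 mm along its +y, 4.5 mm above its underside
- black_tweezers: black pointed tweezers (the fine, parted points = tip; the legs are joined at the blunt tail), lying on the bench left or right of the rest (not the ones by the far left edge); 123 mm long, 12 mm wide, 9 mm high as it lies, on bench or in the rest alike. Origin at the middle of its length and width, on its underside; z up, -y along its length towards the working tip.
- black_tweezers_tip (a point): working-tip end of it, 61.5 mm along its -y, 4.5 mm above its underside
- black_tweezers_tail (a point): its other end, 61.5 mm along its +y, 4.5 mm above its underside
- vacuum_pen: vacuum pick-up pen, light barrel with black nose and thin metal needle (= tip), lying on the bench left or right of the rest (not the ones by the far left edge); 154 mm long, 10 mm wide, 14 mm high as it lies, on bench or in the rest alike. Origin at the middle of its length and width, on its underside; z up, -y along its length towards the working tip.
- vacuum_pen_tip (a point): working-tip end of it, 77 mm along its -y, 7 mm above its underside
- vacuum_pen_tail (a point): its other end, 77 mm along its +y, 7 mm above its underside
- felt_marker: white felt marker with black cap (cap end = tip), lying in the rest the right way round from the start; 134 mm long, 10 mm wide, 14 mm high as it lies, on bench or in the rest alike. Origin at the middle of its length and width, on its underside; z up, -y along its length towards the working tip.
- felt_marker_tip (a point): working-tip end of it, 67 mm along its -y, 7 mm above its underside
- felt_marker_tail (a point): its other end, 67 mm along its +y, 7 mm above its underside
- gold_package: small loose gold electronic package 29 x 48 x 16 mm, a bystander; origin under its centre
- carrier_board: loose grey carrier board 92 x 49 x 12 mm, a bystander; origin under its centre
Mind the look-alikes: they are no part of the job. Leave any turquoise look-alike of the felt_marker alone.

How it is judged (in metres and radians):
At the end, for the whole second after the job is handed in: All four tools lie at rest in the rest's notches: in its frame each tip is beyond x = +43 mm, the other end beyond x = -43 mm, both ends (mid-thickness) 20 to 34.5 mm above its underside and within 92 mm of its middle in y (x of each of steel_tweezers_tip, black_tweezers_tip, vacuum_pen_tip, felt_marker_tip in the frame of tool_rest above 0.043 m and x of each of steel_tweezers_tail, black_tweezers_tail, vacuum_pen_tail, felt_marker_tail in the frame of tool_rest below -0.043 m and z of steel_tweezers_tip in the frame of tool_rest between 0.02 and 0.0345 m and y of steel_tweezers_tip in the frame of tool_rest between -0.092 and 0.092 m and z of steel_tweezers_tail in the frame of tool_rest between 0.02 and 0.0345 m and y of steel_tweezers_tail in the frame of tool_rest between -0.092 and 0.092 m and linear speed of each of steel_tweezers, black_tweezers, vacuum_pen, felt_marker below 0.02 m/s and z of black_tweezers_tip in the frame of tool_rest between 0.02 and 0.0345 m and y of black_tweezers_tip in the frame of tool_rest between -0.092 and 0.092 m and z of black_tweezers_tail in the frame of tool_rest between 0.02 and 0.0345 m and y of black_tweezers_tail in the frame of tool_rest between -0.092 and 0.092 m and z of vacuum_pen_tip in the frame of tool_rest between 0.02 and 0.0345 m and y of vacuum_pen_tip in the frame of tool_rest between -0.092 and 0.092 m and z of vacuum_pen_tail in the frame of tool_rest between 0.02 and 0.0345 m and y of vacuum_pen_tail in the frame of tool_rest between -0.092 and 0.092 m and z of felt_marker_tip in the frame of tool_rest between 0.02 and 0.0345 m and y of felt_marker_tip in the frame of tool_rest between -0.092 and 0.092 m and z of felt_marker_tail in the frame of tool_rest between 0.02 and 0.0345 m and y of felt_marker_tail in the frame of tool_rest between -0.092 and 0.092 m); the robot touches nothing.
It fails at once if the gold package is pushed more than 30 mm (distance of gold_package from where it was at the start of the episode above 0.03 m).
It fails at once if the carrier board is pushed more than 30 mm (distance of carrier_board from where it was at the start of the episode above 0.03 m).
It also fails if it takes over 72 s, if anything falls off the work surface, if the arm or the gripper's body presses on something with over 40 N, if the wrist force passes 120 N, or if a joint passes its speed limit or range.

## Robot

A 7-joint arm with a two-finger parallel gripper is mounted at the origin on a cart in front of the work surface, level with it; the furniture and walls round the work are solid. World frame = base frame: x ahead of the robot, y to its left, z up, the work surface at z = 0. Lengths are in mm, angles in rad, forces in N, time in s.
With the tool pointing down it reaches from about 400 to 875 mm from the base axis. Payload 19.3 kg.
Tool frame: the origin (TCP) lies at the very end of the fingers, on their centre line; the grasp point (between the pads) lies 19 mm behind it (grip_point_offset is the z of the grasp point in the tool frame, in mm); z points along the fingers, x is the direction in which the jaws open and shut, and the axes are right-handed (so a half turn about z gives the same grasp; the last joint's range is limited). The gripper opens to 85 mm and grips with 20 to 120 N. Pads are 22 mm wide; open, the fingers measure 114 mm over their backs; the gripper's body (76 mm by 85 mm) begins 54 mm behind the grasp point. The pads swing forward as they close: fully open they stand 13 mm farther back than shut.
Start: joints at [1.135, 0.521, -0.036, 1.599, 0.021, 1.021, -0.113], TCP at [223.532, -583.651, 231.291] pointing down, gripper open.
Joint ranges: [-2.91, 2.91], [-0.3, 2.13], [-1.5, 1.42], [0.17, 2.43], [-1.26, 4.41], [0.16, 1.93], [-2.52, 2.52]. Speed limits (rad/s): [1.89, 1.89, 2.39, 2.39, 3.01, 3.01, 3.01].

## Interface

Orientations are given as a 3x3 rotation matrix whose columns are the frame's x, y, z axes.
In Python, from workcell import movep, movel, goto_joints, open_gripper, clamp, wait, inverse_kinematics, read_state, camera, PlanningError, finish_job, grip_point_offset gives the robot as it stands. Calls block until the motion is done:
- movep(position, orientation): joint-space move of the TCP to a pose.
- movel(position, frame=None, max_speed=150, guard=None): straight line of the TCP; frame=None keeps the orientation; max_speed is the mean speed in mm/s. With guard (N) it stops when the force on the tool has changed by that much, and returns True; else False.
- goto_joints(angles): joint-space move.
- open_gripper() and clamp(): open the fingers fully, or close them until they stop; the grip force is fixed at half the most.
- wait(seconds).
- inverse_kinematics(position, orientation): joint angles nearest the present ones, or None.
- read_state(): the state.
- camera(name): name is "scene" or "top"; returns a dict with "image" (420x560x3 uint8, blue, green, red), "range_z" (420x560 float32, mm along the optical axis (not along the pixel's ray), 0 where there is no reading), "fx", "fy", "cx", "cy" (pixels), "cam_to_world" (4x4, takes a point from camera to world coordinates). Camera axes: x right, y up, looking along -z (the intrinsics and any distortion apply to the point x, -y, -z); pixel columns grow to the right and rows downward; lengths in mm; the calibration is good to about 2 mm. A picture is of the moment at which its call begins.
A pose or a line that the arm cannot do raises PlanningError and nothing moves.
- finish_job(): hands the job in, once; it reports no verdict.
The state is a dict: "time": time; "qpos": joint angles; "qvel": joint speeds; "joint_efforts": joint torques, N m; "eef_pos": TCP position; "tool_rot": TCP orientation; "ft_force": force on the tool from outside, world axes, zero at the start; "torque": the same for the moment, N m; "finger_gap": finger opening in mm.
Only numpy, scipy, OpenCV 4.12 (cv2) and the standard library are available. Lean on these libraries where they do the work, as an engineer would, in place of code of your own. Each camera call takes 0.05 s, during which the arm holds its last target. There are 200 camera calls.

## Working session

There is one attempt and no reset: what is moved stays moved. The work goes in short steps, each a Python script; the robot and the scene stay as the last script left them, time stands still between calls to the robot, and variables do not carry over. Pictures are saved under pics/ and viewed, about 8 in all and at most 12, crops included, and the job is handed in when it is done.

```bash
ls; mkdir -p pics; python3 - <<'E'
from workcell import *
import cv2,numpy as np
for n in("top","scene"):
    c=camera(n); np.savez(f"{n}0.npz",**c); cv2.imwrite(f"pics/{n}0.png",cv2.resize(c["image"],(784,588),interpolation=cv2.INTER_CUBIC)); print(n,c["fx"],c["cx"],c["cy"],c.keys(),np.round(c["cam_to_world"],3).tolist())
s=read_state();print(s["time"],s["tool_rot"],s["finger_gap"],grip_point_offset)
E
```

```text
pics
top 388.5473859521626 274.29195369171475 209.66124415936847 dict_keys(['image', 'range_z', 'fx', 'fy', 'cx', 'cy', 'cam_to_world']) [[0.025, 0.978, -0.207, 406.692], [-1.0, 0.025, 0.0, 112.775], [0.006, 0.207, 0.978, 948.077], [0.0, 0.0, 0.0, 1.0]]
scene 517.3900846925619 285.13339890879206 215.76913547318173 dict_keys(['image', 'range_z', 'fx', 'fy', 'cx', 'cy', 'cam_to_world']) [[-0.47, 0.652, -0.595, -363.636], [-0.883, -0.357, 0.305, 613.525], [-0.013, 0.668, 0.744, 1269.692], [0.0, 0.0, 0.0, 1.0]]
0.1 [[ 3.57676368e-01 -9.33845522e-01 -3.96470294e-04]
 [-9.33845112e-01 -3.57676583e-01  8.76908380e-04]
 [-9.60705104e-04  5.65924413e-05 -9.99999537e-01]] 85.63034835510324 -18.700000000000003
```

View pics/top0.png

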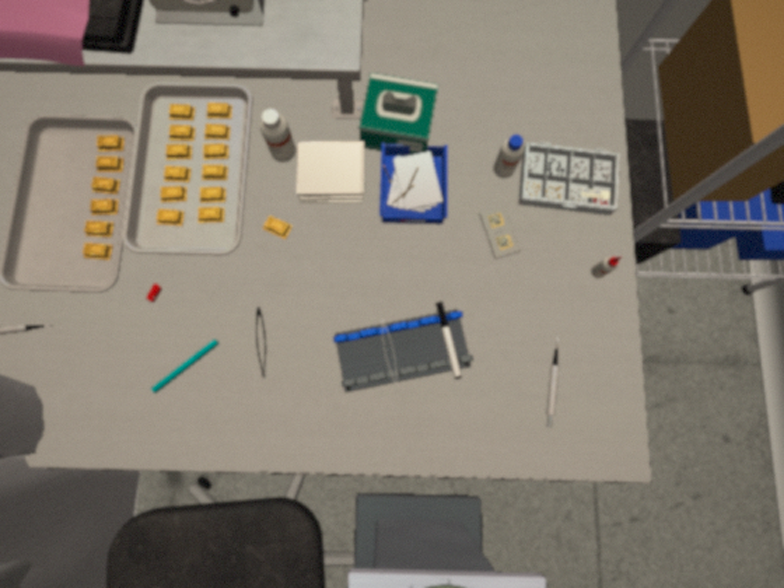

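View pics/scene0.png

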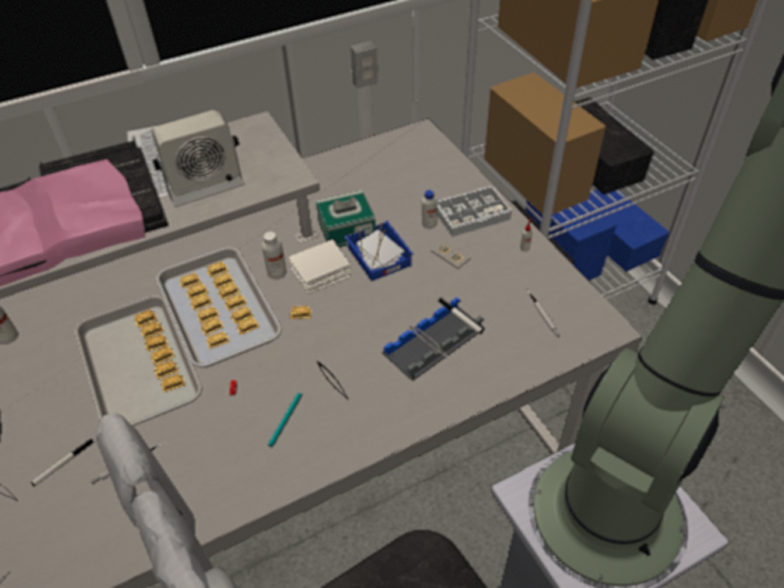

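```bash
cat > vis.py <<'E'
import numpy as np,cv2
def load(n): return dict(np.load(n))
def ray(c,uv,z):
    uv=np.atleast_2d(uv).astype(float)
    d=np.c_[(uv[:,0]-c["cx"])/c["fx"],-(uv[:,1]-c["cy"])/c["fy"],-np.ones(len(uv))]
    M=c["cam_to_world"];d=d@M[:3,:3].T;o=M[:3,3]
    return o+d*((z-o[2])/d[:,2])[:,None]
def proj(c,p):
    M=c["cam_to_world"];q=(np.atleast_2d(p)-M[:3,3])@M[:3,:3]
    return np.c_[c["cx"]+c["fx"]*q[:,0]/-q[:,2],c["cy"]-c["fy"]*q[:,1]/-q[:,2]]
def cloud(c):
    h,w=c["range_z"].shape;v,u=np.mgrid[:h,:w];r=c["range_z"]
    P=np.stack([(u-c["cx"])/c["fx"]*r,-(v-c["cy"])/c["fy"]*r,-r],-1)
    return P@c["cam_to_world"][:3,:3].T+c["cam_to_world"][:3,3]
E
python3 - <<'E'
from vis import *
t=load("top0.npz");s=load("scene0.npz")
a=cv2.resize(t["image"][208:316,164:430],None,fx=3,fy=3,interpolation=cv2.INTER_CUBIC)
b=cv2.resize(s["image"][195:292,214:422],None,fx=2.7,fy=2.7,interpolation=cv2.INTER_CUBIC)
o=np.zeros((a.shape[0]+b.shape[0],a.shape[1],3),np.uint8);o[:len(a)]=a;o[len(a):,:b.shape[1]]=b[:,:a.shape[1]];cv2.imwrite("pics/crop1.png",o)
for n,c,(x0,x1,y0,y1) in(("top",t,(225,350,215,290)),("scene",s,(260,360,205,280))):
    P=cloud(c);print(n,"bench z",np.median(P[255:262,195:230,2]) if n=="top" else np.median(P[270:280,240:260,2]))
    m=cv2.inRange(cv2.cvtColor(c["image"],cv2.COLOR_BGR2HSV),(105,120,60),(125,255,255))
    k=np.zeros_like(m);k[y0:y1,x0:x1]=m[y0:y1,x0:x1]
    v,u=np.nonzero(k);W=ray(c,np.c_[u,v],30)[:,:2].astype(np.float32)
    r=cv2.minAreaRect(W);print("blue rect",r,len(u), "depth z",np.percentile(P[v,u,2],[10,50,90]))
    H=(P[...,2]>24)&(P[...,2]<45);H2=np.zeros_like(H);H2[y0:y1,x0:x1]=H[y0:y1,x0:x1]
    print("hi",H2.sum(),cv2.minAreaRect(P[H2][:,:2].astype(np.float32)))
    B=(P[...,2]>3);H2=np.zeros_like(H);H2[y0:y1,x0:x1]=B[y0:y1,x0:x1]
    print("base+",H2.sum(),cv2.minAreaRect(P[H2][:,:2].astype(np.float32)))
E
```

```text
top bench z -0.4559709911950449
blue rect ((544.4649658203125, 87.28103637695312), (14.142794609069824, 219.7285614013672), 12.834678649902344) 467 depth z [16.24411431 29.97419751 34.26176254]
hi 968 ((507.5143127441406, 78.26791381835938), (132.61048889160156, 225.3138885498047), 12.692020416259766)
base+ 3868 ((500.2311096191406, 79.64868927001953), (186.17367553710938, 303.27105712890625), 0.7670450210571289)
scene bench z 0.5420888056567037
blue rect ((541.1651611328125, 90.58934783935547), (23.307775497436523, 224.0547332763672), 12.834754943847656) 311 depth z [11.30597238 24.92202582 34.76635811]
hi 630 ((508.6607360839844, 80.35198974609375), (137.47158813476562, 223.55210876464844), 11.983367919921875)
base+ 2817 ((133.2388916015625, 286.1152648925781), (325.76446533203125, 1186.361328125), 61.157440185546875)
```

View pics/crop1.png

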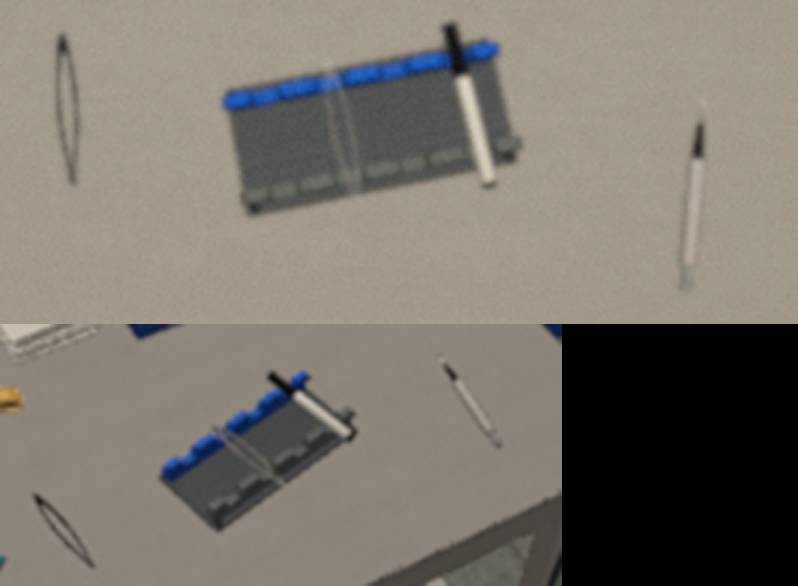

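Candidates (784-wide top view): pen at (554,382) right of the rest fits (light barrel, black nose, needle up at (557,340)); the pen-like item at (20,328) is the far-left look-alike. Tweezers at (262,342), left of the rest, are the black ones. Turquoise rod (185,365) is left alone. The tip direction of the black tweezers needs an enlarged crop.

```bash
python3 - <<'E'
from vis import *
t=load("top0.npz");s=load("scene0.npz")
up=lambda im,x0,x1,y0,y1,f:cv2.resize(im[y0:y1,x0:x1],None,fx=f,fy=f,interpolation=cv2.INTER_LANCZOS4)
A=up(t["image"],172,202,214,274,9.6);B=up(s["image"],222,254,254,289,12);C=up(s["image"],287,325,227,262,12)
o=np.zeros((580,800,3),np.uint8)
A=A[:576,:288];o[:A.shape[0],:A.shape[1]]=A
B=B[:290];C=C[:290,:500]
o[:B.shape[0],290:290+B.shape[1]]=B;
C=up(s["image"],287,325,229,261,9);o[292:292+C.shape[0],290:290+C.shape[1]]=C
cv2.imwrite("pics/crop2.png",o)
def seg(c,box,z,fn):
    x0,x1,y0,y1=box;m=fn(c["image"][y0:y1,x0:x1].astype(int)).astype(np.uint8)
    n,l,st,_=cv2.connectedComponentsWithStats(m,connectivity=8);i=1+np.argmax(st[1:,4])
    v,u=np.nonzero(l==i);W=ray(c,np.c_[u+x0,v+y0],z)[:,:2]
    mu=W.mean(0);d=np.linalg.svd(W-mu)[2][0] if len(W)<5000 else 0
    d=d*np.sign(d[0]);q=(W-mu)@d;nn=(W-mu)@np.array([-d[1],d[0]])
    mid=mu+d*(q.max()+q.min())/2
    print(len(u),"mid",mid.round(1),"len",(q.max()-q.min()).round(1),"ang",np.degrees(np.arctan2(d[1],d[0])).round(1),"w",np.ptp(nn).round(1))
    for a in np.linspace(q.min(),q.max(),9)[:-1]:
        k=(q>=a)&(q<a+np.ptp(q)/8);print("  ",round(a),np.ptp(nn[k]).round(1),k.sum(),end="")
    print()
dark=lambda i:i.sum(2)<330
off=lambda i:np.abs(i-np.median(i.reshape(-1,3),0)).max(2)>22
for c,b,p in((t,(172,202,214,274),(375,415,236,310)),(s,(220,256,250,289),(372,405,200,245))):
    print("black");seg(c,b,4.5,lambda i:np.abs(i-np.median(i.reshape(-1,3),0)).max(2)>25)
    print("pen");seg(c,p,7,off)
# marker white/black line & rail via clouds
P=cloud(t);C2=cloud(s)
for n,c,Q,b in(("top",t,P,(225,350,210,290)),("scene",s,C2,(260,360,200,280))):
    x0,x1,y0,y1=b;q=Q[y0:y1,x0:x1];im=c["image"][y0:y1,x0:x1].astype(int)
    h=cv2.cvtColor(c["image"][y0:y1,x0:x1],cv2.COLOR_BGR2HSV)
    bl=(h[...,0]>105)&(h[...,0]<125)&(h[...,1]>120)&(q[...,2]>31)&(q[...,2]<38)
    W=q[bl][:,:2].astype(np.float32);print(n,"blue top",len(W),cv2.minAreaRect(W),W.mean(0))
    w=(im.min(2)>150)&(q[...,2]>20)
    W=q[w][:,:2].astype(np.float32);print("marker white",len(W),cv2.minAreaRect(W))
E
```

```text
black
176 mid [516.5 324.6] len 123.1 ang 8.2 w 17.2
   -63 7.3 20   -48 9.9 25   -32 15.1 21   -17 17.2 21   -2 15.5 19   14 14.7 17   29 14.8 27   45 12.0 26
pen
55 mid [ 503.8 -185.9] len 30.6 ang -8.8 w 10.9
   -14 9.8 9   -10 10.1 8   -6 9.8 8   -2 9.5 7   2 7.4 6   5 7.4 7   9 7.5 5   13 4.8 4
black
130 mid [520.1 325.7] len 123.5 ang 7.0 w 20.0
   -64 5.3 9   -49 11.6 17   -33 14.6 18   -18 18.0 17   -3 20.0 19   13 18.7 15   28 16.3 21   44 9.4 13
pen
21 mid [ 506.8 -185.7] len 27.5 ang -11.8 w 10.8
   -15 4.9 2   -11 8.0 2   -8 6.3 3   -4 6.3 3   -1 8.0 2   3 8.1 3   6 6.3 3   9 3.2 2
top blue top 202 ((545.1880493164062, 87.21479034423828), (10.914353370666504, 217.99925231933594), 12.621745109558105) [545.38635  86.51453]
marker white 133 ((532.0111083984375, 35.34709167480469), (156.82345581054688, 55.202213287353516), 54.78986740112305)
scene blue top 73 ((545.36181640625, 90.74481201171875), (13.696123123168945, 218.2057342529297), 11.486001968383789) [545.4549   87.27824]
marker white 43 ((509.0316162109375, -0.05327606201171875), (79.27777862548828, 9.762643814086914), 14.434064865112305)
```

View pics/crop2.png

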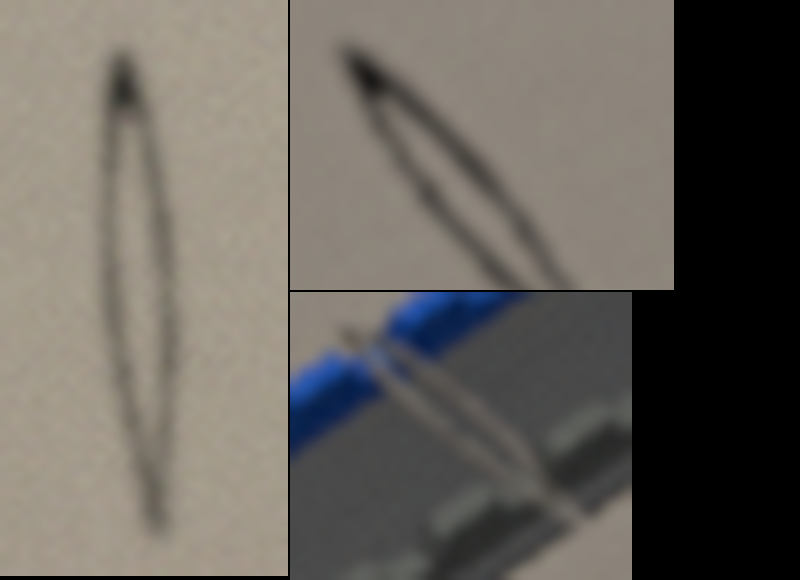

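Black tweezers: solid joined tail at the far end (raw top ≈(185,220)), fine tip at the robot-near end (≈(188,270)), so they need turning too. The steel ones look the same, with the dark joined end over the blue rail. Now an overlay check and IK feasibility.

```bash
cat > plan.py <<'E'
import numpy as np
TH=np.radians(12.6);R0=np.array([507.5,79.3])
ex=np.array([np.cos(TH),np.sin(TH)]);ey=np.array([-ex[1],ex[0]])
def rest(x,y): return R0+x*ex+y*ey
def down(a):  # jaw axis at world angle a, pointing down
    x=np.array([np.cos(a),np.sin(a),0]);z=np.array([0,0,-1.]);return np.c_[x,np.cross(z,x),z]
E
python3 - <<'E'
from vis import *;from plan import *;from workcell import *
t=load("top0.npz");s=load("scene0.npz")
pt=ray(t,[[398.3,242.3],[392.3,304]],7)[:,:2];ps=ray(s,[[377,206.5],[399.2,240.2]],7)[:,:2]
for p in(pt,ps):
    d=p[0]-p[1];print("pen",p.round(1).tolist(),p.mean(0).round(1),np.hypot(*d).round(1),np.degrees(np.arctan2(d[1],d[0])).round(1))
out=[]
pen=((pt+ps)/2)
for c,(x0,x1,y0,y1) in((t,(164,430,208,316)),(s,(214,422,195,292))):
    f=3 if c is t else 2.7
    a=cv2.resize(c["image"][y0:y1,x0:x1],None,fx=f,fy=f,interpolation=cv2.INTER_CUBIC)
    def L(P,col):
        q=((proj(c,P)-[x0,y0]+.5)*f*8).astype(int);cv2.polylines(a,[q.reshape(-1,1,2).astype(np.int32)],False,col,1,cv2.LINE_AA,3)
    for X in(43,33,-33,-43):
      for lo,hi in((-111,-91),(-65,-39),(-13,13),(39,65),(91,111)):
        L([[*rest(X,lo),34],[*rest(X,hi),34]],(0,255,255))
    b=[[*rest(x,y),0] for x,y in((52,111),(52,-111),(-52,-111),(-52,111),(52,111))];L(b,(0,0,255))
    L([[*pen[0],7],[*pen[1],7]],(0,255,0))
    u=np.array([np.cos(.133),np.sin(.133)]);m=np.array([518,325]);L([[*(m+61.5*u),4.5],[*(m-61.5*u),4.5]],(0,255,0))
    out.append(a)
W=max(o.shape[1] for o in out);o=np.zeros((sum(len(o) for o in out),W,3),np.uint8);o[:len(out[0]),:out[0].shape[1]]=out[0];o[len(out[0]):,:out[1].shape[1]]=out[1]
cv2.imwrite("pics/ov.png",o)
pa=np.arctan2(*(pen[0]-pen[1])[::-1])
for n,p,z,ang in(("steel",rest(0,26),26,TH),("black",[518,325],4,.133),("pen",pen.mean(0),6,pa),("s-26",rest(0,-26),26,TH),("s78",rest(0,78),26,TH)):
  for sg in(1,-1):
    for h in(0,150):
      q=inverse_kinematics([*p,z+h],down(ang+sg*np.pi/2));print(n,sg,h,None if q is None else np.round(q,2))
E
```

```text
pen [[532.5, -191.8], [385.8, -171.6]] [ 459.1 -181.7] 148.1 -7.9
pen [[535.5, -192.0], [382.9, -170.0]] [ 459.2 -181. ] 154.2 -8.2
steel 1 0 [ 0.3   0.84 -0.87  2.    0.94  0.77  0.64]
steel 1 150 [ 0.38  0.58 -0.96  1.91  0.58  0.95  0.93]
steel -1 0 [-0.15  0.68 -0.23  2.02  0.32  0.48 -1.97]
steel -1 150 [ 0.08  0.46 -0.53  1.93  0.31  0.83 -1.96]
black 1 0 [-0.3   0.86 -0.53  1.75  0.63  0.71  0.53]
black 1 150 [ 0.09  0.94 -1.28  1.67  0.94  1.28  0.32]
black -1 0 [-0.48  0.82 -0.26  1.76  0.33  0.61 -2.37]
black -1 150 [-0.22  0.67 -0.66  1.68  0.48  0.96 -2.5 ]
pen 1 0 [ 0.63  0.74 -0.5   2.06  0.71  0.52  1.03]
pen 1 150 [ 0.79  0.5  -0.71  1.99  0.44  0.81  1.26]
pen -1 0 [ 0.27  0.7  -0.02  2.08  0.04  0.37 -1.49]
pen -1 150 [ 0.31  0.42 -0.07  2.01  0.04  0.71 -1.5 ]
s-26 1 0 [ 0.35  0.81 -0.8   1.99  0.88  0.73  0.79]
s-26 1 150 [ 0.43  0.56 -0.89  1.91  0.54  0.93  1.07]
s-26 -1 0 [-0.11  0.68 -0.15  2.01  0.21  0.47 -1.77]
s-26 -1 150 [ 0.08  0.44 -0.4   1.93  0.23  0.82 -1.79]
s78 1 0 [ 0.11  0.79 -0.74  2.    0.84  0.7   0.62]
s78 1 150 [ 0.34  0.63 -1.08  1.91  0.66  1.01  0.76]
s78 -1 0 [-0.24  0.68 -0.24  2.01  0.33  0.48 -2.08]
s78 -1 150 [ 0.02  0.47 -0.58  1.92  0.34  0.85 -2.09]
```

View pics/ov.png

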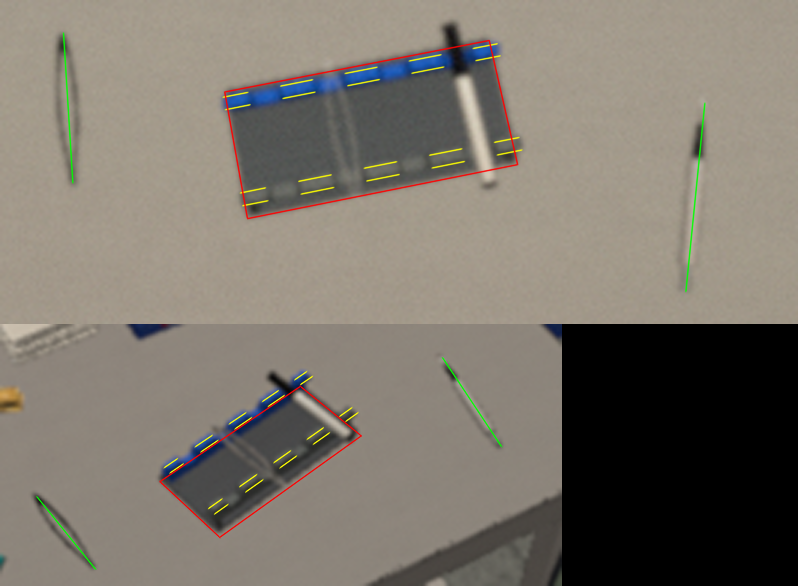

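```bash
sed -i 's/507.5,79.3/509.5,79.3/' plan.py
cat >> plan.py <<'E'
from workcell import *
def st(l):
    s=read_state();print(l,"t%.1f gap%.1f"%(s["time"],s["finger_gap"]),np.round(s["eef_pos"],1),np.round(s["ft_force"],1),"q7 %.2f"%s["qpos"][6])
def pick(p,z,a,h=130):
    movep([*p,z+h],down(a));movel([*p,z+25],max_speed=250)
    print("guard",movel([*p,z],max_speed=60,guard=15));clamp();st("clamped");movel([*p,z+h],max_speed=200);st("lifted")
def place(p,z,a,h=130):
    movep([*p,z+h],down(a));movel([*p,z+20],max_speed=200)
    print("guard",movel([*p,z],max_speed=50,guard=12));st("down");open_gripper();st("open");movel([*p,z+h],max_speed=250)
E
python3 - <<'E'
from plan import *;from vis import *
t=load("top0.npz");e=ray(t,[[274.7,229.7],[283.3,271.3]],26.5)[:,:2]-R0
print("steel ends rest frame",np.c_[e@ex,e@ey].round(1))
pick(rest(0,26),24,TH+np.pi/2)
for n in("top","scene"):
    c=camera(n);np.savez(n+"1.npz",**c)
cv2.imwrite("pics/s1.png",cv2.resize(c["image"][150:330,210:450],None,fx=3.3,fy=3.3,interpolation=cv2.INTER_CUBIC))
E
```

```text
steel ends rest frame [[ 49.   20.6]
 [-51.7  20. ]]
guard False
clamped t4.5 gap10.1 [503.9 104.6  24.3] [-1.4 -1.1  6.2] q7 0.73
lifted t5.3 gap9.6 [503.4 104.3 153. ] [-0.8  0.  -0.7] q7 0.93
```

View pics/s1.png

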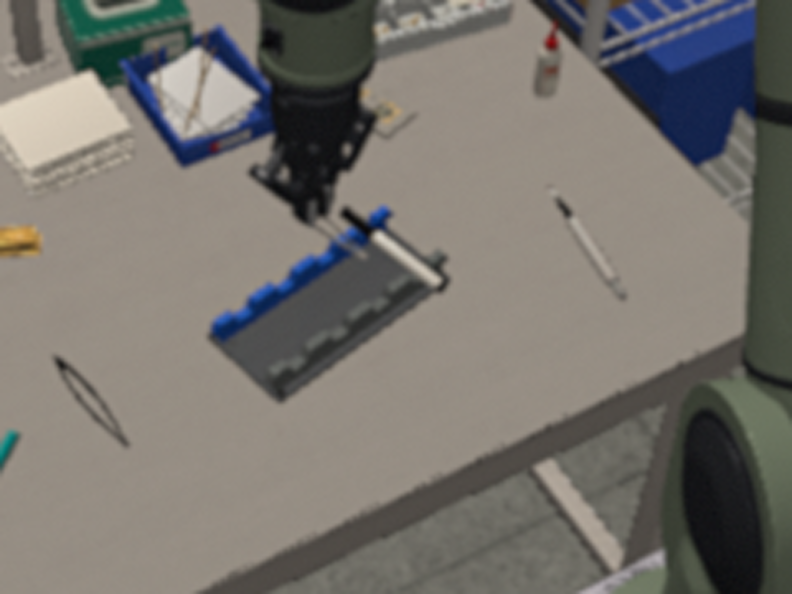

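Steel is held and lifted (gap 9.6), nothing else moved. Quick check of the notch positions in y before lowering.

```bash
python3 - <<'E'
from plan import *;from vis import *
for n in("top0","scene0","scene1"):
    c=load(n+".npz");x0,x1,y0,y1=(225,350,210,290) if "top" in n else(260,360,200,280)
    P=cloud(c)[y0:y1,x0:x1];h=cv2.cvtColor(c["image"][y0:y1,x0:x1],cv2.COLOR_BGR2HSV)
    W=P[(h[...,0]>105)&(h[...,0]<125)&(h[...,1]>120)&(P[...,2]>29)&(P[...,2]<38)][:,:2]-R0
    x,y=W@ex,W@ey;hi=np.histogram(y,np.arange(-120,121,5))[0]
    print(n,"x",np.percentile(x,[5,50,95]).round(1),"y",y.min().round(1),y.max().round(1));print(dict(zip(range(-120,120,5),hi.tolist())))
    print([ (lo,round(y[(y>lo)&(y<lo+40)].mean(),1)) for lo in(-72,-20,32)], "slope",np.degrees(np.polyfit(y,x,1)[0]).round(2))
t=load("top0.npz");e=ray(t,[[313.7,216.3],[327,269.7]],29)[:,:2]-R0;print("marker",np.c_[e@ex,e@ey].round(1))
s=load("scene0.npz");e=ray(s,np.array([[272,376-324],[352,436-324]])/2.7+[214,195],29)[:,:2]-R0;print("marker sc",np.c_[e@ex,e@ey].round(1))
e=ray(s,np.array([[215,428-324],[286,486-324]])/2.7+[214,195],26.5)[:,:2]-R0;print("steel sc",np.c_[e@ex,e@ey].round(1))
E
```

```text
top0 x [32.  36.7 41.3] y -109.1 110.0
{-120: 0, -115: 0, -110: 4, -105: 9, -100: 9, -95: 9, -90: 1, -85: 6, -80: 1, -75: 5, -70: 3, -65: 8, -60: 9, -55: 9, -50: 9, -45: 9, -40: 4, -35: 0, -30: 0, -25: 0, -20: 1, -15: 9, -10: 11, -5: 8, 0: 10, 5: 9, 10: 7, 15: 1, 20: 0, 25: 1, 30: 0, 35: 8, 40: 10, 45: 8, 50: 9, 55: 9, 60: 9, 65: 6, 70: 0, 75: 0, 80: 0, 85: 3, 90: 10, 95: 9, 100: 12, 105: 5, 110: 1, 115: 0}
[(-72, np.float64(-52.4)), (-20, np.float64(-0.5)), (32, np.float64(51.9))] slope -0.11
scene0 x [32.6 36.7 43.1] y -105.8 112.5
{-120: 0, -115: 0, -110: 1, -105: 3, -100: 2, -95: 6, -90: 1, -85: 2, -80: 1, -75: 1, -70: 2, -65: 4, -60: 2, -55: 4, -50: 3, -45: 5, -40: 1, -35: 0, -30: 0, -25: 0, -20: 0, -15: 3, -10: 4, -5: 4, 0: 5, 5: 3, 10: 4, 15: 2, 20: 0, 25: 0, 30: 0, 35: 1, 40: 4, 45: 5, 50: 3, 55: 5, 60: 3, 65: 2, 70: 0, 75: 0, 80: 0, 85: 0, 90: 5, 95: 5, 100: 5, 105: 5, 110: 1, 115: 0}
[(-72, np.float64(-52.5)), (-20, np.float64(1.8)), (32, np.float64(52.9))] slope 0.16
scene1 x [32.  36.8 42. ] y -105.0 111.7
{-120: 0, -115: 0, -110: 1, -105: 4, -100: 3, -95: 3, -90: 2, -85: 3, -80: 0, -75: 2, -70: 2, -65: 5, -60: 2, -55: 1, -50: 1, -45: 1, -40: 3, -35: 0, -30: 0, -25: 0, -20: 0, -15: 3, -10: 4, -5: 4, 0: 5, 5: 3, 10: 4, 15: 1, 20: 0, 25: 0, 30: 0, 35: 1, 40: 3, 45: 3, 50: 6, 55: 4, 60: 3, 65: 1, 70: 0, 75: 0, 80: 0, 85: 1, 90: 4, 95: 4, 100: 6, 105: 3, 110: 2, 115: 0}
[(-72, np.float64(-56.0)), (-20, np.float64(1.4)), (32, np.float64(52.4))] slope 0.03
marker [[ 62.4 -77.9]
 [-68.1 -81.1]]
marker sc [[ 63.  -77.5]
 [-65.9 -83.3]]
steel sc [[ 48.6  25.8]
 [-67.4  21.9]]
```

The rest frame agrees within about 1 mm. Turn and lay the steel tweezers, then do the pen and black tweezers one by one.

```bash
python3 - <<'E'
from plan import *;from vis import *
place(rest(-6,26),24.5,TH-np.pi/2)
st("done")
a=np.radians(-8.05)
pick([459.2,-181.4],6,a-np.pi/2)
for n in("top","scene"):
    c=camera(n);np.savez(n+"2.npz",**c)
    if n=="top":A=cv2.resize(c["image"][195:330,165:430],None,fx=2.2,fy=2.2,interpolation=cv2.INTER_CUBIC)
B=cv2.resize(c["image"][160:280,240:440],None,fx=2.5,fy=2.5,interpolation=cv2.INTER_CUBIC)
o=np.zeros((600,600,3),np.uint8);o[:len(A),:A.shape[1]]=A;o[len(A):len(A)+len(B),:B.shape[1]]=B
cv2.imwrite("pics/s2.png",o)
E
```

```text
guard True
down t8.8 gap9.4 [497.9 103.7  24.2] [-2.6  0.4 14.9] q7 -0.72
open t9.5 gap85.2 [497.7 103.7  23.9] [ 0.2 -0.6 -0.2] q7 -0.72
done t10.1 gap85.3 [497.8 103.6 154.4] [ 1.1  0.2 -0.4] q7 -0.91
guard False
clamped t13.1 gap8.8 [ 459.2 -181.4    6.2] [-1.5  1.5  7. ] q7 -0.43
lifted t13.9 gap8.7 [ 458.9 -181.   135.2] [-0.4 -0.  -1.7] q7 -0.64
```

View pics/s2.png

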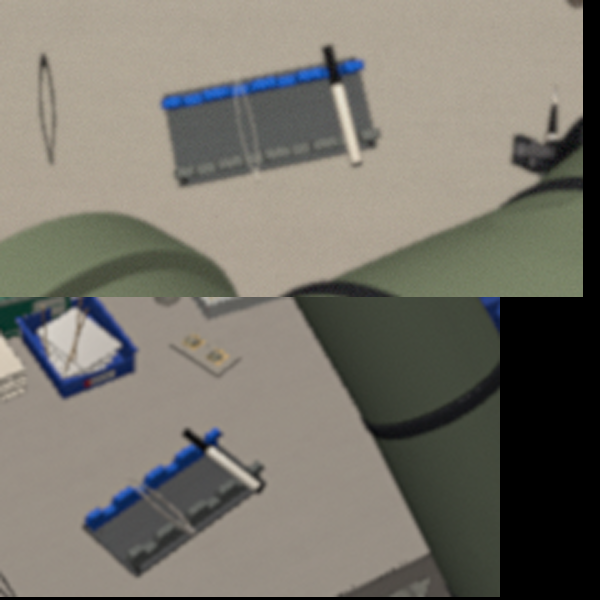

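Steel sits in the +26 notch pair, turned (final check later), and the pen is held (gap 8.7). Place the pen at -26, then pick the black tweezers.

```bash
python3 - <<'E'
from plan import *;from vis import *
place(rest(0,-26),28.5,TH-np.pi/2)
a=.133
pick([518,325],3.5,a+np.pi/2)
for n in("top","scene"):
    c=camera(n);np.savez(n+"3.npz",**c)
    if n=="top":A=cv2.resize(c["image"][195:330,165:430],None,fx=2.2,fy=2.2,interpolation=cv2.INTER_CUBIC)
B=cv2.resize(c["image"][180:300,210:410],None,fx=2.5,fy=2.5,interpolation=cv2.INTER_CUBIC)
o=np.zeros((600,600,3),np.uint8);o[:len(A),:A.shape[1]]=A;o[len(A):len(A)+len(B),:B.shape[1]]=B
cv2.imwrite("pics/s3.png",o)
E
```

```text
guard True
down t16.1 gap8.6 [515.1  54.2  28.2] [-3.3  1.1 14.3] q7 -0.66
open t16.8 gap85.2 [514.9  54.2  27.9] [-0.2  0.   0.8] q7 -0.66
guard False
clamped t21.1 gap9.7 [518.  325.    3.8] [-1.  -0.8  5.1] q7 1.18
lifted t21.9 gap9.6 [517.5 324.8 132.5] [-0.8 -0.2 -0.5] q7 1.16
```

View pics/s3.png

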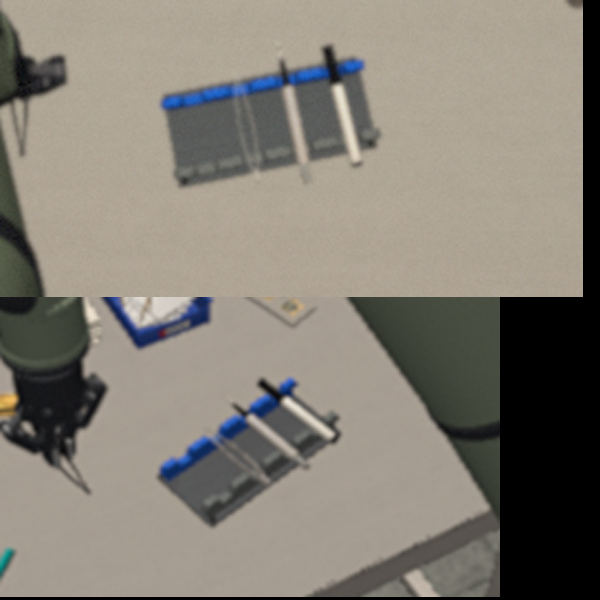

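```bash
python3 - <<'E'
from plan import *;from vis import *
place(rest(0,78),26,TH-np.pi/2)
movep([430,-330,250],down(TH-np.pi/2));st("away")
for n in("top","scene"):
    c=camera(n);np.savez(n+"4.npz",**c)
    if n=="top":A=cv2.resize(c["image"][200:300,210:350],None,fx=3.6,fy=3.6,interpolation=cv2.INTER_CUBIC)[:,:400]
    if n=="top":A=cv2.resize(c["image"][203:283,212:342],None,fx=3.9,fy=3.9,interpolation=cv2.INTER_CUBIC)
B=cv2.resize(c["image"][203:273,255:355],None,fx=4,fy=4,interpolation=cv2.INTER_CUBIC)
o=np.zeros((600,560,3),np.uint8);o[:len(A),:A.shape[1]]=A;o[len(A):len(A)+len(B),:B.shape[1]]=B[:600-len(A)]
cv2.imwrite("pics/s4.png",o)
E
```

```text
guard True
down t25.1 gap9.4 [492.4 155.7  25.7] [-2.1  0.8 14.1] q7 -0.85
open t25.8 gap85.5 [492.2 155.7  25.4] [ 0.3  0.1 -0.7] q7 -0.85
away t28.3 gap85.8 [ 430.7 -329.   249.6] [-0.2 -0.1  0.4] q7 -0.25
```

View pics/s4.png

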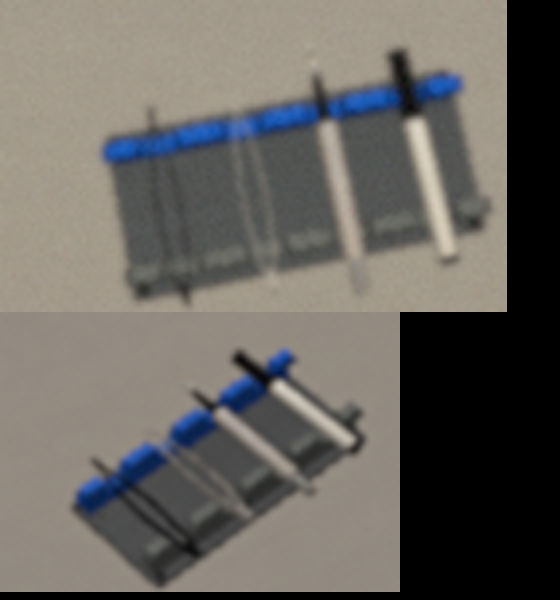

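```bash
python3 - <<'E'
from plan import *;from vis import *
t=load("top4.npz");s=load("scene4.npz")
T={"black":([151,107],[187,304],26.5),"steel":([236,106],[275,290],26.5),"pen":([311,50],[360,294],29),"marker":([397,50],[448,260],29)}
S={"black":([94,459],[199,556],26.5),"steel":([149,432],[249,516],26.5),"pen":([194,390],[314,493],29),"marker":([237,354],[360,443],29)}
for n in T:
  for c,D,f,o in((t,T,3.9,[212,203]),(s,S,4,[255,203])):
    uv=np.array(D[n][:2],float)
    if c is s: uv-= [0,312]
    e=ray(c,uv/f+o,D[n][2])[:,:2]-R0;print(n,np.c_[e@ex,e@ey].round(1).tolist(),np.hypot(*(e[0]-e[1])).round(0))
P=cloud(t);im=t["image"]
W=P[203:283,212:342].reshape(-1,3);d=W[:,:2]-R0;x,y=d@ex,d@ey
for n,yc in(("black",78),("steel",26),("pen",-26),("marker",-79)):
  print(n,[(k,np.percentile(W[(abs(x-k)<6)&(abs(y-yc)<9),2],[75,95]).round(1)) for k in(-49,-20,0,20,49)])
# bystanders
a=load("top0.npz")["image"][60:190,0:450].astype(int);b=im[60:190,0:450].astype(int);print("bystander diff px",(abs(a-b).max(2)>40).sum())
E
```

```text
black [[58.3, 77.4], [-63.0, 77.9]] 121.0
black [[60.6, 77.7], [-62.2, 79.0]] 123.0
steel [[48.8, 26.0], [-65.1, 24.6]] 114.0
steel [[53.1, 27.7], [-59.3, 25.4]] 112.0
pen [[73.8, -26.1], [-77.4, -24.7]] 151.0
pen [[60.7, -26.6], [-77.1, -25.5]] 138.0
marker [[63.6, -78.3], [-67.9, -80.8]] 132.0
marker [[66.5, -78.5], [-65.1, -86.9]] 132.0
black [(-49, array([27.9, 30.2])), (-20, array([ 7.9, 30.4])), (0, array([ 8.5, 27.4])), (20, array([ 9.4, 29.1])), (49, array([ 7.1, 29.5]))]
steel [(-49, array([28.2, 31.2])), (-20, array([ 7.5, 29.3])), (0, array([ 7.1, 28.5])), (20, array([ 6.2, 29.3])), (49, array([ 6.1, 20.7]))]
pen [(-49, array([34.9, 36.7])), (-20, array([33.6, 35.7])), (0, array([34.9, 37.3])), (20, array([33.3, 35.6])), (49, array([29.8, 32.9]))]
marker [(-49, array([34.2, 35.6])), (-20, array([33.1, 36. ])), (0, array([34.1, 36.1])), (20, array([33.9, 35.5])), (49, array([33.9, 35.8]))]
bystander diff px 0
```

All checks agree: every tool is flat in its own notch pair and reaches past both rails, and the bystanders haven't moved.

```bash
python3 -c "
from workcell import *
finish_job();print(read_state()['time'])"
```

```text
the job is handed in; nothing more can be done
the job is handed in; nothing more can be done
```

I handed the job in with all four tools lying in the rest, tips on the blue rail's side. The arm finished at about 28 s of the 72 s allowed.

- **Moves:** I turned the steel tweezers half a turn in the air and laid them back in the y = +26 pair. The vacuum pen went to the y = −26 pair. I turned the black tweezers and laid them in the y = +78 pair. The marker stayed untouched at y = −78.
- **Last camera checks:**
  - The visible tool ends lie at x of about +49 to +74 mm on the blue side and −59 to −77 mm on the grey side; the limit is ±43 mm.
  - Depth readings of the tool tops are about 30 mm for the tweezers and 36 mm for the pen and marker, so they lie flat on the notch floor.
  - The image area with the gold package and carrier board showed no changes, and the arm was parked clear.
- **Disagreements:**
  - **Steel points:** the two views measured the steel tweezers at only 112–114 mm long instead of 123, because the fine points are too faint to see. From the tail position, the tip should be near x = +60 mm. That the points face the blue rail rests on the half turn and on how the tail end looked.
  - **Pen needle:** the scene view missed the end of the needle, putting it at x = +61 mm where the top view gave +74 mm.

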